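Close the gear pump and light its seam

TASK

Pick up the loose cover plate by its blue rib, lower it over the two dowel pins of the open gear-pump housing until it lies flush all round, and let go of it (do not drop it on). Then draw the inspection lamp out of its charging dock and finish while holding it still in the air over the fitted cover: level, light strip facing down, the strip centred over the cover and about 10 cm above it, touching nothing but the gripper. Keep hold of the lamp at the end, and leave the spray can, the jar, the parts tray and the screwdriver where they are.

Things in the scene. Friction and masses are not known exactly. Their poses are not given: they have to be found in the camera images.
- housing: Grey gear-pump housing, bolted down: open-topped block 150 (x) x 110 (y) x 50 mm high, walls 22 mm; two gears inside stay below the rim. Two steel dowel pins, 9 mm thick, stand on the rim at x = -64 and +64, y = 0 mm and rise 17 mm above it, the last 7 mm tapering to 4 mm. Origin: centre of the underside, z up; rim at z = 50 mm.
- cover: Loose aluminium plate 150 (x) x 110 (y) x 8 mm, about 0.42 kg, flat on the bench at first. Two 12 mm through holes at x = -64 and +64, y = 0 mm. Blue grip rib in the middle, 60 mm along x, 16 mm wide, z = 8 to 42 mm. Origin: centre of the underside, z up. Fits either way round (half a turn). Fitted, its origin is 50 mm above the housing's.
- dock: Black charging dock on a steel slab 150 (x) x 90 (y) x 12 mm, fixed. Origin: centre of the slab's underside, z up. An open pocket leans 45 degrees towards the dock's +x: inside 24 x 30 mm, 55 mm deep along its axis, walls 5 mm. From its lower wall a tongue 16 mm wide runs on under the lamp to 105 mm from the pocket's floor.
- lamp: Loose inspection lamp, a bar 260 mm long (x), 26 wide (y), 20 thick (z), about 0.2 kg: black handle 150 mm, orange head 110 mm. Origin: grip point on the axis in the handle, 120 mm from the foot; centre of mass 20 mm nearer the foot. x points to the head, z out of the back, strip on the -z side. At first x leans 45 degrees up along the dock's +x, back facing up, origin 120 mm above the bench.
- lamp_foot (a point): Foot end of the lamp, on its axis, 120 mm from the lamp's origin along its -x. At the start it stands on the floor of the dock's pocket, 55 mm deep, with 4 mm of play across; nothing clamps it. The lamp comes out along its own x axis.
- lamp_light (a point): Centre of the lamp's white light strip (92 x 18 mm), at x = 85, y = 0, z = -11 mm in the lamp's frame. The strip faces along the lamp's -z.
- spray: Bystander: spray can with a red label, 66 mm across and 170 mm tall, standing. Origin: centre of its underside.
- tray: Bystander: green open parts tray with a few nuts, 120 x 90 x 35 mm. Origin: centre of its underside.
- driver: Bystander: screwdriver lying on the bench. Origin: on its underside.
- jar: Bystander: jar 70 mm across and 90 mm tall, standing. Origin: centre of its underside.
Things that resemble listed ones, but are neither listed nor needed, are in the scene too. What is shaped like the cover but purple is not meant. What is shaped like the housing but red is not meant.

How it is judged:
On the way, in this order (a step that is already met when the one before it is completed fails the run):
1. the cover lies flush on the housing, over both pins, and is let go (z of cover in the frame of housing between 0.046 and 0.0525 m and horizontal distance between cover and housing below 0.005 m and angle between cover's own z axis and vertical below 0.035 rad and angle between the x axis of cover and the x axis of housing, either way round below 0.06 rad and contact force between the fingers and cover below 0.1 N), for 0.2 s.
2. the lamp is drawn out of the dock and held in the air (distance between lamp and dock above 0.18 m and contact force between the fingers and lamp above 1 N and contact force between lamp and dock below 0.1 N), for 0.2 s.
At the end, for the whole second after the job is handed in: Cover flush on the housing over both pins (within 2.5 mm in height, 5 mm sideways, 2 degrees) and untouched; lamp still, held by the fingers alone, level and strip down within 12 degrees, strip centre within 35 mm sideways of the cover centre and 70 to 160 mm above the cover underside (all of step 1 and angle between lamp's own z axis and vertical below 0.22 rad and horizontal distance between lamp_light and cover below 0.035 m and z of lamp_light in the frame of cover between 0.07 and 0.16 m and contact force between the fingers and lamp above 1 N and contact force between each of lamp, the arm and cover below 0.1 N and contact force between lamp and housing below 0.1 N and contact force between lamp and dock below 0.1 N and linear speed of lamp below 0.03 m/s and angular speed of lamp below 0.15 rad/s); the arm keeps its last pose, push and grip.
It fails at once if the cover is let go in the air above the housing (height (world z) of cover above 0.075 m and contact force between the fingers and cover below 0.05 N).
It fails at once if a bystander is pushed more than 30 mm (distance of any of spray, tray, driver, jar from where it was at the start of the episode above 0.03 m).
It also fails if it takes over 67 s, if anything falls off the work surface, if the arm or the gripper's body presses on something with over 40 N, if the wrist force passes 120 N, or if a joint passes its speed limit or range.

ROBOT

A 6-joint arm with a two-finger parallel gripper is mounted at the origin on the work surface. World frame = base frame: x ahead of the robot, y to its left, z up, the work surface at z = 0. Lengths are in m, angles in rad, forces in N, time in s.
With the tool pointing down it reaches from about 0.275 to 0.725 m from the base axis. Payload 5.6 kg.
Tool frame: the origin (TCP) lies at the very end of the fingers, on their centre line; the grasp point (between the pads) lies 19 mm behind it; z points along the fingers, y is the line along which they close (so a half turn about z gives the same grasp; the last joint's range is limited). The gripper opens to 85 mm and grips with 20 to 120 N. Pads are 22 mm wide; open, the fingers measure 114 mm over their backs; the gripper's body (76 mm by 85 mm) begins 54 mm behind the grasp point. The pads swing forward as they close: fully open they stand 13 mm farther back than shut.
Start: joints at [-0.911, 0.255, 0.108, 0, -1.424, -0.285], TCP at [0.201, -0.512, 0.231] pointing down, gripper open.
Joint ranges: [-2.95, 2.95], [-1.21, 1.97], [-1.09, 1.5], [-2.87, 1.71], [-2.94, -0.07], [-3.05, 3.05]. Speed limits (rad/s): [2.57, 2.57, 3.14, 3.14, 3.14, 3.14].

INTERFACE

Orientations are given as a unit quaternion [w, x, y, z].
In Python, from rig import ctrl, eyes gives the robot as it stands.
- The arm moves only by the shell command python3 -m pendant 'ROWS' [FORCE]. ROWS is JSON, a list of rows, each a list of 7 numbers: the closure, from -1 (fully open) to 1 (shut), then the shift along the tool's x, y, z in m, then the turn, a rotation vector about the tool's x, y, z in degrees. A call has 1 to 10 rows; each row is the pose to reach, as a shift and turn from the pose commanded when the call began, along the tool's axes at that moment; what a row does not reach only later rows make up. A row lasts 1/12 s, in which the tool goes at most 41.7 mm and 7.16 degrees, less where a joint would pass 70% of its speed; a pose out of reach is approached as far as the arm can. A call with a gripper value outside its range is refused whole. The fingers move at their own pace and stop on an object; FORCE is the grip in N (left out, the last holds). Time passes only in rows, so rows that repeat a pose let the fingers close. It gives the time, the measured TCP pose, the force, the opening and the grip force at its end, in the units of the state.
- ctrl.read_state(): the state, without advancing time (a new reading comes with each control period).
- eyes.get_image(name): name is "side" or "top" or "wrist"; returns (picture, depth): 420x560x3 uint8, red, green, blue; 420x560 float32, m along the optical axis (not along the pixel's ray), 0 where there is no reading.
- eyes.get_calibration(name): a dict with "fx", "fy", "cx", "cy" (pixels), "D" ([k1, k2, p1, p2, k3] as OpenCV has them; the pictures are not rectified), "T" (4x4, takes a point from camera to world coordinates); the wrist camera has in their place "hand_eye" (4x4, takes a point from camera to tool coordinates, whose origin is the TCP and whose axes are the flange's). Camera axes: x right, y up, looking along -z (the intrinsics and any distortion apply to the point x, -y, -z); pixel columns grow to the right and rows downward; lengths in m; the calibration is good to about 2 mm. A picture is of the moment at which its call begins: read the wrist's pose just before it. get_calibration takes no time and is no camera call.
- ctrl.job_done(): hands the job in; it is judged then, once.
The state is a dict: "t": time; "joint_positions": joint angles; "dq": joint speeds; "effort": joint torques, N m; "position": TCP position; "eef_rot": TCP orientation; "force": force on the tool from outside, world axes, zero at the start; "wrist_torque": the same for the moment, N m; "width": opening from 0.0 (shut) to 1.0 (fully open); "grip_force": force on a finger pad.
Only numpy, scipy, OpenCV 4.12 (cv2) and the standard library are available. Lean on these libraries where they do the work, as an engineer would, in place of code of your own. Each camera call takes 0.05 s, during which the arm holds its last target. There are 200 camera calls.

## Working session

There is one attempt and no reset: what is moved stays moved. The work goes in short steps, Python scripts to look and compute and a shell command to move; the robot and the scene stay as the last step left them, time stands still between calls to the robot, and variables do not carry over. Pictures are saved under pics/ and viewed, at most 13 in all, crops included, and the job is handed in when it is done.

```bash
mkdir -p pics; ls
cat > h.py <<'E'
import numpy as np, cv2
from rig import ctrl, eyes
from scipy.spatial.transform import Rotation as R
def st(): return ctrl.read_state()
def T_tool(s):
    T=np.eye(4);q=s["eef_rot"];T[:3,:3]=R.from_quat([q[1],q[2],q[3],q[0]]).as_matrix();T[:3,3]=s["position"];return T
def grab(n):
    s=st();p,d=eyes.get_image(n);c=eyes.get_calibration(n)
    T=np.array(c["T"]) if n!="wrist" else T_tool(s)@np.array(c["hand_eye"])
    K=np.array([[c["fx"],0,c["cx"]],[0,c["fy"],c["cy"]],[0,0,1.]])
    return p,d,K,np.array(c["D"],float),T
def cloud(d,K,D,T):
    h,w=d.shape;u,v=np.meshgrid(np.arange(w),np.arange(h))
    n=cv2.undistortPoints(np.stack([u,v],-1).reshape(-1,1,2).astype(np.float64),K,D).reshape(h,w,2)
    P=np.stack([n[...,0]*d,-n[...,1]*d,-d],-1)@T[:3,:3].T+T[:3,3]
    P[d<=0]=np.nan
    return P
def ray(px,K,D,T,z):
    n=cv2.undistortPoints(np.array(px,float).reshape(-1,1,2),K,D).reshape(-1,2)
    r=np.c_[n[:,0],-n[:,1],-np.ones(len(n))]@T[:3,:3].T
    return T[:3,3]+r*((z-T[2,3])/r[:,2])[:,None]
def save(n,p): cv2.imwrite("pics/"+n+".png",p[...,::-1])
E
python3 - <<'E'
from h import *
s=st();print(s)
for n in("top","side"):
    p,d,K,D,T=grab(n);print(n,T.round(3).tolist(),K[0,0]);save(n,p);np.savez(n+".npz",p=p,d=d,K=K,D=D,T=T)
E
```

```text
pics
{'t': 0.0, 'joint_positions': array([-9.11384636e-01,  2.55716080e-01,  1.06991288e-01, -4.72281854e-04,
       -1.42388868e+00, -2.84612761e-01]), 'dq': array([-0.00021287, -0.00070255, -0.00055983, -0.0019877 , -0.00067539,
        0.00057126]), 'effort': array([ 1.77002908e-03, -3.86628664e+01,  2.37936473e+01,  5.36501840e+00,
       -6.15063138e-03,  3.51875951e-05]), 'position': array([ 0.20122306, -0.5113311 ,  0.23040723]), 'eef_rot': array([-2.05082864e-04, -1.86270271e-01,  9.82498095e-01,  9.15422896e-04]), 'force': array([-0.13593473, -0.89202005,  0.34872228]), 'wrist_torque': array([ 0.0021103 , -0.01841769,  0.02110869]), 'grip_force': 0.0, 'width': 1.0022548664062942}
top [[0.012, 0.997, -0.083, 0.444], [-1.0, 0.013, 0.004, -0.005], [0.005, 0.083, 0.997, 1.636], [0.0, 0.0, 0.0, 1.0]] 523.3755299421297
side [[-0.99, 0.104, -0.095, 0.43], [-0.141, -0.685, 0.715, 1.195], [0.009, 0.721, 0.693, 1.29], [0.0, 0.0, 0.0, 1.0]] 508.28833496404405
```

View pics/top.png

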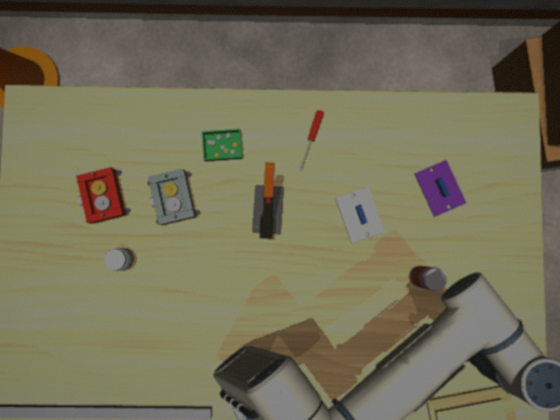

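View pics/side.png

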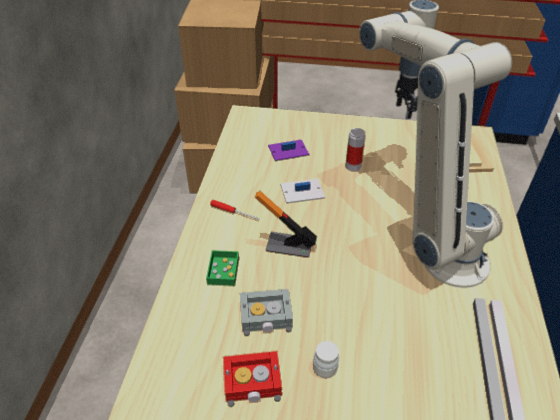

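The top view shows the arm's shadow and these objects:
- **Cover:** the silver plate with a blue rib is at (360,215). Its lookalike is the purple plate at (440,188).
- **Housing:** grey at (172,196). Its lookalike is the red one at (100,195).
- **Dock and lamp:** at (267,205), with the orange head pointing up (+x) at (269,180).
- **Bystanders:** spray (428,278), jar (118,259), tray (222,145), driver (313,140).

I choose the silver plate and the grey housing.

Run:
```python
from h import *
z=np.load("top.npz");p,d,K,D,T=[z[k] for k in("p","d","K","D","T")]
P=cloud(d,K,D,T);hsv=cv2.cvtColor(p,cv2.COLOR_RGB2HSV)
def roi(m,u0,u1,v0,v1):
    q=np.zeros_like(m);q[v0:v1,u0:u1]=m[v0:v1,u0:u1];return q
def rect(m,zz,name):
    m=m.astype(np.uint8)
    cs,_=cv2.findContours(m,cv2.RETR_EXTERNAL,cv2.CHAIN_APPROX_NONE);c=max(cs,key=cv2.contourArea)
    w=ray(c.reshape(-1,2),K,D,T,zz)[:,:2]
    r=cv2.minAreaRect((w*1000).astype(np.float32));b=cv2.boxPoints(r)
    e=b[1]-b[0];f=b[2]-b[1];L=e if np.hypot(*e)>np.hypot(*f) else f
    print(name,np.round(r[0],1),np.round(r[1],1),"long axis deg",round(np.degrees(np.arctan2(L[1],L[0]))%180,1),"cloud med",np.nanmedian(P[m>0],0).round(4))
H,S,V=[hsv[...,i].astype(int) for i in range(3)]
print("table z",np.nanmedian(P[240:300,150:200,2]))
rect(roi((S<50)&(V>120),320,400,175,255),.008,"cover")
rect(roi((H>95)&(H<125)&(S>100),340,385,190,235),.042,"rib")
rect(roi((P[...,2]>.035)&(P[...,2]<.06),140,205,160,232),.05,"housing(z)")
rect(roi((H>75)&(H<130)&(S<90)&(S>15)&(V<190),140,205,160,232),.05,"housing(c)")
rect(roi((H>3)&(H<18)&(S>170),255,285,150,205),.2,"lamp head")
m=roi((H>3)&(H<18)&(S>170),255,285,150,205)
Q=P[m>0];print("head z range",np.nanpercentile(Q,[2,50,98],0).round(3).tolist())
rect(roi((V<95)&(V>50)&(S<60),245,290,180,240),.012,"dock slab")
c=np.hstack([cv2.resize(p[160:250,320:470],None,fx=2.6,fy=2.6),cv2.resize(p[150:240,70:220],None,fx=2.6,fy=2.6)])
save("crop",c)
# side view lamp points
z=np.load("side.npz");p2,d2,K2,D2,T2=[z[k] for k in("p","d","K","D","T")]
P2=cloud(d2,K2,D2,T2);h2=cv2.cvtColor(p2,cv2.COLOR_RGB2HSV).astype(int)
for nm,Px,hh,(u0,u1,v0,v1) in(("top",P,hsv.astype(int),(255,285,150,205)),("side",P2,h2,(250,300,185,230))):
    mm=roi((hh[...,0]>3)&(hh[...,0]<18)&(hh[...,1]>170),u0,u1,v0,v1);Q=Px[mm];Q=Q[np.isfinite(Q[:,0])&(Q[:,2]>.1)]
    c=Q.mean(0);v=np.linalg.svd(Q-c,full_matrices=False)[2];print(nm,len(Q),c.round(4),v[0].round(3),v[2].round(3))
```

```text
table z 0.0004396467206202459
cover [ 550.6 -280.7] [153.5 114.5] long axis deg 20.1 cloud med [ 0.552  -0.2781  0.0084]
rib [ 550.3 -278.7] [52.  13.1] long axis deg 20.0 cloud med [ 0.5503 -0.2783  0.0431]
housing(z) [595. 306.] [151.1 121.6] long axis deg 14.3 cloud med [0.5943 0.304  0.0486]
housing(c) [632.2 331.2] [2.7 9.5] long axis deg 155.2 cloud med [0.5923 0.2855 0.0491]
lamp head [628.2   3. ] [ 23.1 100.5] long axis deg 177.2 cloud med [0.6295 0.0029 0.1893]
head z range [[0.582, -0.008, 0.142], [0.629, 0.003, 0.189], [0.675, 0.014, 0.226]]
dock slab [565.7  36. ] [ 28.8 147.5] long axis deg 177.1 cloud med [0.5642 0.0276 0.0126]
top 290 [0.6293 0.0034 0.1889] [-0.723  0.034 -0.69 ] [ 0.684 -0.102 -0.722]
side 249 [0.6316 0.0142 0.1853] [-0.709  0.039 -0.704] [-0.648  0.357  0.672]
```

View pics/crop.png

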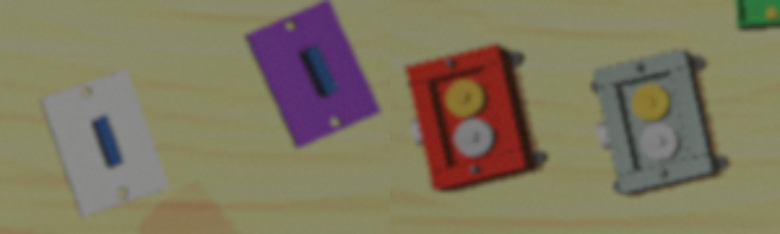

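The crop confirms the choice: silver plate with blue rib at the left, and the grey housing at the right with pins at its two ends. Next I move over the cover.

```bash
cat >> h.py <<'E'
def plan(pos,Rt=None,s=None):
    """shift (m, tool axes) and rotvec (deg, tool axes) to reach TCP pos, orientation Rt"""
    T=T_tool(s or st());sh=T[:3,:3].T@(np.array(pos)-T[:3,3])
    rv=np.zeros(3) if Rt is None else R.from_matrix(T[:3,:3].T@Rt).as_rotvec(degrees=True)
    return sh.round(4).tolist(),rv.round(2).tolist()
def down(yaw):
    """tool z down, tool x at yaw deg"""
    a=np.radians(yaw);x=np.array([np.cos(a),np.sin(a),0]);z=np.array([0,0,-1.]);return np.c_[x,np.cross(z,x),z]
E
python3 -c "
from h import *
T=T_tool(st());print(T.round(3).tolist())
print(plan([.5503,-.2785,.24],down(-160)))"
```

```text
[[-0.931, -0.366, -0.001, 0.201], [-0.366, 0.931, 0.002, -0.511], [0.0, 0.002, -1.0, 0.231], [0.0, 0.0, 0.0, 1.0]]
([-0.4101, 0.089, -0.0094], [0.1, -0.01, 1.47])
```

```bash
python3 -m pendant '[[-1,-0.04,0.009,-0.009,0,0,0],[-1,-0.08,0.018,-0.009,0,0,0],[-1,-0.12,0.027,-0.009,0,0,0.5],[-1,-0.16,0.036,-0.009,0,0,1],[-1,-0.2,0.044,-0.009,0,0,1.5],[-1,-0.24,0.053,-0.009,0,0,1.5],[-1,-0.28,0.062,-0.009,0,0,1.5],[-1,-0.32,0.07,-0.009,0,0,1.5],[-1,-0.36,0.079,-0.009,0,0,1.5],[-1,-0.4,0.087,-0.009,0,0,1.5]]' 40
python3 -m pendant '[[-1,-0.01,0.002,0.02,0,0,0],[-1,-0.01,0.002,0.05,0,0,0],[-1,-0.01,0.002,0.08,0,0,0],[-1,-0.01,0.002,0.08,0,0,0],[-1,-0.01,0.002,0.08,0,0,0]]'
python3 - <<'E'
from h import *
p,d,K,D,T=grab("wrist");save("w1",p);hsv=cv2.cvtColor(p,cv2.COLOR_RGB2HSV)
m=((hsv[...,0]>95)&(hsv[...,0]<125)&(hsv[...,1]>100)).astype(np.uint8)
cs,_=cv2.findContours(m,0,cv2.CHAIN_APPROX_NONE)
for c in cs:
    if cv2.contourArea(c)<300: continue
    w=ray(c.reshape(-1,2),K,D,T,.042)[:,:2]*1000
    print(cv2.boundingRect(c),cv2.minAreaRect(w.astype(np.float32)))
print(T_tool(st())[:3].round(4).tolist())
E
```

```text
t: 0.93
position: [0.543, -0.2827, 0.24]
eef_rot: [-0.0, -0.174, 0.985, 0.0]
force: [1.5, -0.8, 0.6]
width: 1.001
grip_force: 0.0
t: 1.35
position: [0.5494, -0.2789, 0.159]
eef_rot: [-0.002, -0.173, 0.985, 0.001]
force: [0.5, 0.0, 1.5]
width: 0.997
grip_force: 0.0
(272, 165, 19, 76) ((549.6492919921875, -277.624267578125), (60.90877151489258, 14.405282974243164), 19.602970123291016)
[[-0.9398, -0.3417, -0.0001, 0.5506], [-0.3417, 0.9398, -0.0011, -0.2797], [0.0005, -0.001, -1.0, 0.1613]]
```

View pics/w1.png

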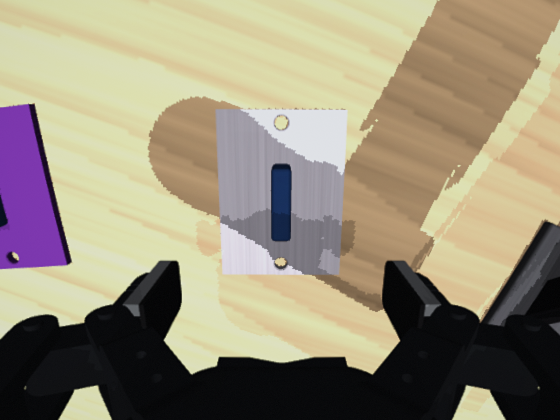

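The wrist view shows the rib at (281,202) with holes at (281,122) and (281,262), aligned with the fingers and about 2 mm off centre. I go down to grasp it.

```bash
python3 -m pendant '[[-1,0,0.002,0.04,0,0,0],[-1,0,0.002,0.08,0,0,0],[-1,0,0.002,0.11,0,0,0],[-1,0,0.002,0.13,0,0,0],[-1,0,0.002,0.14,0,0,0],[-1,0,0.002,0.147,0,0,0],[-1,0,0.002,0.147,0,0,0]]' 60
python3 -m pendant '[[1,0,0,0,0,0,0],[1,0,0,0,0,0,0],[1,0,0,0,0,0,0],[1,0,0,0,0,0,0],[1,0,0,0,0,0,0],[1,0,0,0,0,0,0],[1,0,0,0,0,0,0],[1,0,0,0,0,0,0]]' 60
```

```text
t: 1.98
position: [0.5506, -0.2777, 0.014]
eef_rot: [0.001, -0.173, 0.985, -0.0]
force: [0.0, 0.8, 0.5]
width: 1.0
grip_force: 0.0
t: 2.65
position: [0.5504, -0.2777, 0.0141]
eef_rot: [0.001, -0.174, 0.985, -0.001]
force: [-0.2, -0.7, 4.2]
width: 0.176
grip_force: 60.8
```

```bash
python3 -m pendant '[[1,0,0,-0.01,0,0,0],[1,0,0,-0.03,0,0,0],[1,0,0,-0.06,0,0,0],[1,0,0,-0.1,0,0,0],[1,0,0,-0.14,0,0,0],[1,0,0,-0.18,0,0,0],[1,0,0,-0.22,0,0,0],[1,0,0,-0.26,0,0,0],[1,0,0,-0.29,0,0,0],[1,0,0,-0.29,0,0,0]]'
python3 - <<'E'
from h import *
c=eyes.get_calibration("wrist");print(np.round(c["hand_eye"],3).tolist(),c["fx"])
s=st();print(plan([.56,.15,.31],down(-163),s))
HE=np.array(c["hand_eye"]);K=np.array([[c["fx"],0,c["cx"]],[0,c["fy"],c["cy"]],[0,0,1.]])
for pos in([.56,.15,.3],[.56,.1,.3],[.6,.12,.3],[.6,.18,.3],[.65,.2,.3]):
    T=np.eye(4);T[:3,:3]=down(-167);T[:3,3]=pos;Ti=np.linalg.inv(T@HE)
    a=np.radians(13);pins=np.array([[.594+k*.064*np.cos(a),.304+k*.064*np.sin(a),.067] for k in(1,-1)])
    cor=(T[:3,:3]@np.array([[x,y,.014] for x in(.075,-.075) for y in(.055,-.055)]).T).T+T[:3,3]
    Q=np.r_[pins,cor]@Ti[:3,:3].T+Ti[:3,3]
    print(pos,np.c_[c["cx"]+c["fx"]*Q[:,0]/-Q[:,2],c["cy"]-c["fy"]*Q[:,1]/-Q[:,2]].round().tolist())
E
```

```text
t: 3.48
position: [0.5508, -0.2782, 0.3106]
eef_rot: [0.004, -0.173, 0.985, -0.003]
force: [0.1, -1.1, -3.2]
width: 0.174
grip_force: 59.7
[[0.001, 0.965, 0.263, 0.066], [1.0, -0.0, -0.001, 0.001], [-0.0, 0.263, -0.965, -0.143], [0.0, 0.0, 0.0, 1.0]] 340.9552355947108
([-0.1548, 0.3993, -0.0012], [-0.41, 0.45, 2.96])
[0.56, 0.15, 0.3] [[398.0, 284.0], [408.0, 180.0], [405.0, 93.0], [153.0, 93.0], [379.0, 380.0], [180.0, 380.0]]
[0.56, 0.1, 0.3] [[437.0, 292.0], [450.0, 190.0], [405.0, 93.0], [153.0, 93.0], [379.0, 380.0], [180.0, 380.0]]
[0.6, 0.12, 0.3] [[432.0, 259.0], [446.0, 151.0], [405.0, 93.0], [153.0, 93.0], [379.0, 380.0], [180.0, 380.0]]
[0.6, 0.18, 0.3] [[384.0, 249.0], [393.0, 138.0], [405.0, 93.0], [153.0, 93.0], [379.0, 380.0], [180.0, 380.0]]
[0.65, 0.2, 0.3] [[380.0, 205.0], [390.0, 86.0], [405.0, 93.0], [153.0, 93.0], [379.0, 380.0], [180.0, 380.0]]
```

```bash
python3 -m pendant '[[1,-0.006,0.015,0,0,0,0],[1,-0.018,0.045,0,0,0,1],[1,-0.032,0.08,0,0,0,2],[1,-0.047,0.117,0,0,0,3],[1,-0.062,0.155,0,0,0,4],[1,-0.077,0.193,0,0,0,5],[1,-0.092,0.231,0,0,0,6],[1,-0.107,0.269,0,0,0,7],[1,-0.121,0.305,0,0,0,7],[1,-0.132,0.332,0,0,0,7]]'
python3 -m pendant '[[1,-0.004,0.012,0,0,0,0],[1,-0.004,0.012,0,0,0,0],[1,-0.004,0.012,0,0,0,0],[1,-0.004,0.012,0,0,0,0]]'
python3 - <<'E'
from h import *
p,d,K,D,T=grab("wrist");save("w2",p)
P=cloud(d,K,D,T);print(T_tool(st())[:3].round(4).tolist())
m=((P[...,2]>.04)&(P[...,2]<.06)).astype(np.uint8);m[:,:380]=0
print(np.nanmedian(P[m>0],0))
np.savez("w2.npz",p=p,d=d,K=K,D=D,T=T)
E
```

```text
t: 4.32
position: [0.5588, 0.0832, 0.3015]
eef_rot: [-0.002, -0.114, 0.993, 0.001]
force: [0.8, -1.0, -5.8]
width: 0.179
grip_force: 59.7
t: 4.65
position: [0.5612, 0.0917, 0.3026]
eef_rot: [-0.001, -0.113, 0.994, -0.0]
force: [-0.1, -0.8, -4.9]
width: 0.176
grip_force: 59.7
[[-0.9747, -0.2234, -0.0013, 0.5613], [-0.2234, 0.9747, -0.0005, 0.0914], [0.0013, -0.0002, -1.0, 0.3029]]
[0.60007804 0.33130894 0.04983879]
```

View pics/w2.png

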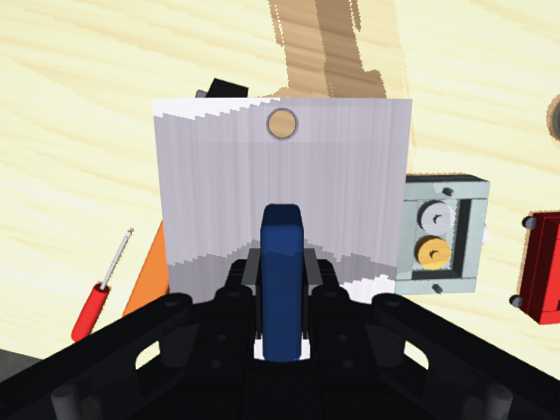

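The wrist view shows the cover held. Hole is at (282,124), and the grey housing's pins are at about (447,191) and (437,289). I locate the pins and the hole.

Run:
```python
from h import *
z=np.load("w2.npz");p,d,K,D,T=[z[k] for k in("p","d","K","D","T")]
P=cloud(d,K,D,T);g=cv2.cvtColor(p,cv2.COLOR_RGB2GRAY)
C=[]
for (u,v) in((447,191),(437,289)):
    w=(slice(v-12,v+13),slice(u-14,u+15));Q=P[w].reshape(-1,3);s=Q[(Q[:,2]>.056)&(Q[:,2]<.075)]
    print("depth pin",len(s),np.median(s,0).round(4),s[:,2].max())
    m=(g[w]<110).astype(np.uint8);n,l,stt,c=cv2.connectedComponentsWithStats(m)
    for i in range(1,n):
        if stt[i,4]>8: 
            px=c[i]+[u-14,v-12];print("  dark",stt[i],px.round(1),ray([px],K,D,T,.058)[0].round(4))
    print(ray([[u,v]],K,D,T,.058))
# hole
m=((g<140)).astype(np.uint8); 
hs=cv2.cvtColor(p,cv2.COLOR_RGB2HSV);m=((hs[...,1]>60)).astype(np.uint8);w=m[100:150,255:310]
n,l,stt,c=cv2.connectedComponentsWithStats(w)
i=1+np.argmax(stt[1:,4]);px=c[i]+[255,100]
Q=P[130:200,200:250].reshape(-1,3);print("plate z",np.nanmedian(Q[:,2]), "normal",np.linalg.svd(Q-Q.mean(0),full_matrices=False)[2][2].round(3))
print("hole",px,stt[i],ray([px],K,D,T,.296)[0].round(4))
Th=T_tool(st());print("hole in tool",(Th[:3,:3].T@(ray([px],K,D,T,.296)[0]-Th[:3,3])).round(4))
# rib top
m=((hs[...,0]>95)&(hs[...,0]<125)&(hs[...,1]>100));Q=P[m];Q=Q[np.isfinite(Q[:,0])]
print("rib top z",np.percentile(Q[:,2],90))
save("crop2",cv2.resize(p[165:310,390:500],None,fx=4,fy=4,interpolation=cv2.INTER_CUBIC))
```

```text
depth pin 57 [0.534 0.287 0.063] 0.06820354339252716
  dark [ 0  0 29  3 85] [446.7 180. ] [0.5221 0.2821 0.058 ]
  dark [ 9  9 11  8 60] [446.9 191.3] [0.5348 0.2871 0.058 ]
  dark [ 0 21 10  4 26] [436.7 201.2] [0.549  0.2791 0.058 ]
  dark [26 20  3  5 13] [460.2 201.2] [0.5425 0.3071 0.058 ]
[[0.53446211 0.28706503 0.058     ]]
depth pin 57 [0.6574 0.3189 0.0625] 0.06890165450501301
  dark [ 0  0 29  3 59] [436.8 277.5] [0.6432 0.3138 0.058 ]
  dark [ 9  7 10  9 54] [436.6 288. ] [0.6572 0.3188 0.058 ]
[[0.65846169 0.3198243  0.058     ]]Traceback (most recent call last):
  File "<stdin>", line 18, in <module>
    u, s, vh = gufunc(a, signature=signature)
               ~~~~~~^^^^^^^^^^^^^^^^^^^^^^^^
    raise LinAlgError("SVD did not converge")
numpy.linalg.LinAlgError: SVD did not converge
```

Run:
```python
from h import *
z=np.load("w2.npz");p,d,K,D,T=[z[k] for k in("p","d","K","D","T")]
P=cloud(d,K,D,T);hs=cv2.cvtColor(p,cv2.COLOR_RGB2HSV)
Q=P[125:200,180:250].reshape(-1,3);Q=Q[np.isfinite(Q[:,0])]
print("plate",len(Q),np.median(Q[:,2]),np.linalg.svd(Q-Q.mean(0),full_matrices=False)[2][2].round(3))
zt=np.median(Q[:,2])
g=np.zeros(hs.shape[:2],np.uint8);g[100:150,255:310]=(hs[100:150,255:310,1]>60)
n,l,stt,c=cv2.connectedComponentsWithStats(g);i=1+np.argmax(stt[1:,4])
h=ray([c[i]],K,D,T,zt-.002)[0];Th=T_tool(st());print("hole",stt[i],c[i],"tool",(Th[:3,:3].T@(h-Th[:3,3])).round(4))
# rib top edges in tool
m=(hs[...,0]>95)&(hs[...,0]<125)&(hs[...,1]>100);m[:200]=0;m[230:]=0
r=np.argwhere(m);px=[[r[r[:,0]==v,1].mean(),v] for v in range(210,228)]
w=(ray(px,K,D,T,zt+.034)-Th[:3,3])@Th[:3,:3];print("rib mid",w[[0,-1]].round(4))
# left/right plate edges
print(plan([.596,.303,.30],down(-165.5)))
```

```text
plate 5231 0.29664936038359313 [ 0.006 -0.001  1.   ]
hole [269 110  27  28 581] [281.80034423 123.64027539] tool [0.0626 0.0016 0.0083]
rib mid [[ 0.034   0.0015 -0.0277]
 [ 0.0277  0.0017 -0.0277]]
([-0.0811, 0.1985, 0.0027], [-0.01, -0.08, -1.59])
```

```bash
python3 -m pendant '[[1,-0.008,0.02,0,0,0,-0.5],[1,-0.022,0.055,0,0,0,-1],[1,-0.036,0.09,0,0,0,-1.6],[1,-0.05,0.125,0,0,0,-1.6],[1,-0.064,0.158,0.01,0,0,-1.6],[1,-0.075,0.185,0.03,0,0,-1.6],[1,-0.08,0.197,0.06,0,0,-1.6],[1,-0.08,0.197,0.1,0,0,-1.6],[1,-0.08,0.197,0.135,0,0,-1.6],[1,-0.08,0.197,0.16,0,0,-1.6]]'
python3 -m pendant '[[1,0,0,0.02,0,0,0],[1,0,0,0.04,0,0,0],[1,0,0,0.05,0,0,0],[1,0,0,0.05,0,0,0],[1,0,0,0.05,0,0,0]]'
python3 - <<'E'
from h import *
p,d,K,D,T=grab("wrist");save("w3",p);np.savez("w3.npz",p=p,d=d,K=K,D=D,T=T)
s=st();print(T_tool(s)[:3].round(4).tolist())
print(plan([.595,.3011,.0945],down(-165.5),s))
save("crop3",cv2.resize(p[60:200,200:360],None,fx=4,fy=4,interpolation=cv2.INTER_CUBIC))
E
```

```text
t: 5.53
position: [0.594, 0.3006, 0.1388]
eef_rot: [-0.003, -0.126, 0.992, -0.001]
force: [0.1, -0.4, -5.7]
width: 0.179
grip_force: 59.7
t: 5.95
position: [0.5959, 0.3016, 0.0936]
eef_rot: [0.0, -0.126, 0.992, -0.0]
force: [1.7, 0.6, -3.5]
width: 0.175
grip_force: 59.8
[[-0.9679, -0.2512, 0.0021, 0.5964], [-0.2512, 0.9679, 0.0007, 0.3022], [-0.0022, 0.0002, -1.0, 0.0948]]
([0.0017, -0.0007, 0.0003], [0.01, 0.13, 0.05])
```

View pics/crop3.png

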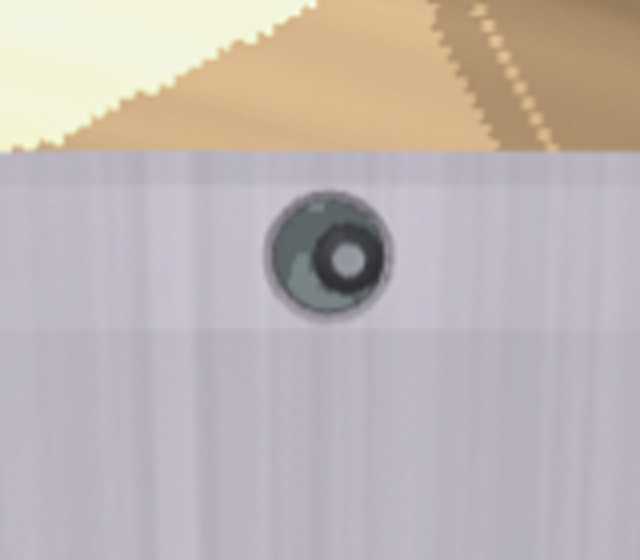

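The crop shows the near pin through the hole. The hole centre is at crop (329,257) and the pin tip at (348,260), so the pin is offset towards tool +y. I compute the offset.

Run:
```python
from h import *
z=np.load("w3.npz");p,d,K,D,T=[z[k] for k in("p","d","K","D","T")]
Th=np.array([[-0.9679,-0.2512,0.0021],[-0.2512,0.9679,0.0007],[-0.0022,0.0002,-1.0]]);t0=np.array([.5964,.3022,.0948])
P=cloud(d,K,D,T);Q=P[125:180,200:250].reshape(-1,3);zt=np.nanmedian(Q[:,2]);print("plate z",zt)
f=lambda c,zz:((ray([np.array(c)/4+[200-.375,60-.375]],K,D,T,zz)[0]-t0)@Th*1000).round(2)
print("hole top ring",f((329,257),zt),"pin tip",f((348,260),.067),"pin shank",f((349,259),.060))
w=P[118:132,278:296].reshape(-1,3);s=w[(w[:,2]>.058)&(w[:,2]<.072)];print(len(s),((s.mean(0)-t0)@Th*1000).round(2),s[:,2].max())
print(ray([[287,125]],K,D,T,.067))
```

```text
plate z 0.08761859945191161
hole top ring [63.14  0.9   7.04] pin tip [62.39  3.21 27.66] pin shank [62.36  3.44 34.66]
211 [62.47  3.16 30.3 ] 0.06885788250745728
[[0.53538714 0.28987682 0.067     ]]
```

```bash
python3 -m pendant '[[1,-0.0007,0.0023,0,0,0.13,0],[1,-0.0007,0.0023,0.003,0,0.13,0],[1,-0.0007,0.0023,0.006,0,0.13,0],[1,-0.0007,0.0023,0.006,0,0.13,0],[1,-0.0007,0.0023,0.006,0,0.13,0]]'
python3 - <<'E'
from h import *
p,d,K,D,T=grab("wrist");s=st();Th=T_tool(s);print(Th[:3].round(4).tolist(),s["force"])
P=cloud(d,K,D,T);Q=P[125:180,200:250].reshape(-1,3);zt=np.nanmedian(Q[:,2]);print("plate z",zt)
w=P[105:145,262:306].reshape(-1,3);q=w[(w[:,2]>.058)&(w[:,2]<.0705)];print("pin",len(q),((q.mean(0)-Th[:3,3])@Th[:3,:3]*1000).round(2))
g=np.zeros((420,560),np.uint8);g[100:150,258:310]=(P[100:150,258:310,2]<zt-.0045);n,l,stt,c=cv2.connectedComponentsWithStats(g)
i=1+np.argmax(stt[1:,4]);print("hole",stt[i],((ray([c[i]],K,D,T,zt-.002)[0]-Th[:3,3])@Th[:3,:3]*1000).round(2))
save("crop4",cv2.resize(p[60:200,200:360],None,fx=4,fy=4,interpolation=cv2.INTER_CUBIC))
E
```

```text
t: 6.42
position: [0.5953, 0.3048, 0.0871]
eef_rot: [-0.001, -0.127, 0.992, -0.0]
force: [0.3, 0.7, -5.3]
width: 0.171
grip_force: 59.9
[[-0.9678, -0.2518, -0.0023, 0.5954], [-0.2518, 0.9678, -0.0007, 0.3048], [0.0024, -0.0001, -1.0, 0.0873]] [ 0.88763068 -0.60351413 -4.69941734]
plate z 0.0812612719700676
pin 249 [62.09  0.49 23.4 ]
hole [269 110  27  28 566] [62.68  1.28  8.15]
```

View pics/crop4.png

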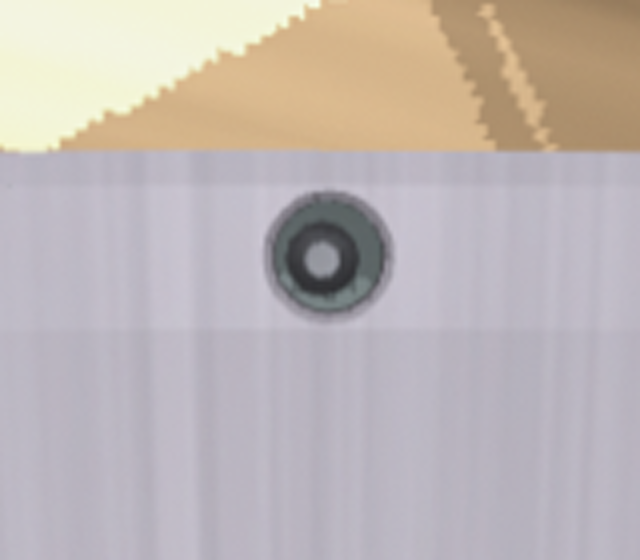

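The pin is now almost centred in the hole, at crop (322,259) against (329,257). I trim 0.6 mm and lower gently.

```bash
python3 -m pendant '[[1,-0.0004,-0.0006,0,0,0,0],[1,-0.0004,-0.0006,0.003,0,0,0],[1,-0.0004,-0.0006,0.006,0,0,0],[1,-0.0004,-0.0006,0.009,0,0,0],[1,-0.0004,-0.0006,0.011,0,0,0],[1,-0.0004,-0.0006,0.013,0,0,0],[1,-0.0004,-0.0006,0.015,0,0,0],[1,-0.0004,-0.0006,0.015,0,0,0]]'; python3 -m pendant '[[1,0,0,0.002,0,0,0],[1,0,0,0.003,0,0,0],[1,0,0,0.004,0,0,0],[1,0,0,0.005,0,0,0],[1,0,0,0.006,0,0,0],[1,0,0,0.006,0,0,0]]'
```

```text
t: 7.13
position: [0.5957, 0.3042, 0.0717]
eef_rot: [-0.002, -0.127, 0.992, -0.0]
force: [-0.2, -0.1, -5.2]
width: 0.18
grip_force: 59.9
t: 7.63
position: [0.5958, 0.3043, 0.066]
eef_rot: [-0.001, -0.127, 0.992, -0.0]
force: [-0.5, 0.6, -4.2]
width: 0.174
grip_force: 59.9
```

No jamming; both pins have entered. Down the last 2–3 mm to contact.

```bash
python3 -m pendant '[[1,0,0,0.001,0,0,0],[1,0,0,0.0015,0,0,0],[1,0,0,0.002,0,0,0],[1,0,0,0.0025,0,0,0],[1,0,0,0.003,0,0,0],[1,0,0,0.003,0,0,0]]'
```

```text
t: 8.13
position: [0.5959, 0.3043, 0.0642]
eef_rot: [-0.001, -0.127, 0.992, -0.0]
force: [-4.1, -0.8, 1.7]
width: 0.175
grip_force: 60.8
```

```bash
python3 -m pendant '[[0.3,0,0,0,0,0,0],[0,0,0,0,0,0,0],[-0.5,0,0,0,0,0,0],[-1,0,0,0,0,0,0],[-1,0,0,0,0,0,0],[-1,0,0,0,0,0,0],[-1,0,0,-0.02,0,0,0],[-1,0,0,-0.05,0,0,0],[-1,0,0,-0.09,0,0,0],[-1,0,0,-0.13,0,0,0]]'
python3 -m pendant '[[-1,0,0,-0.04,0,0,0],[-1,0,0,-0.05,0,0,0],[-1,0,0,-0.05,0,0,0]]'
python3 - <<'E'
from h import *
p,d,K,D,T=grab("wrist");save("w5",p);P=cloud(d,K,D,T);np.savez("w5.npz",p=p,d=d,K=K,D=D,T=T)
s=st();print(T_tool(s)[:3].round(4).tolist())
hs=cv2.cvtColor(p,cv2.COLOR_RGB2HSV)
m=((hs[...,0]>95)&(hs[...,0]<125)&(hs[...,1]>100)).astype(np.uint8)
cs,_=cv2.findContours(m,0,cv2.CHAIN_APPROX_NONE);c=max(cs,key=cv2.contourArea)
print("rib",cv2.minAreaRect((ray(c.reshape(-1,2),K,D,T,.092)[:,:2]*1000).astype(np.float32)))
Q=P[(P[...,2]>.05)&(P[...,2]<.065)];v=np.linalg.svd(Q-Q.mean(0),full_matrices=False)[2][2];print("plate",len(Q),np.median(Q,0).round(4),v.round(4))
E
```

```text
t: 8.97
position: [0.5957, 0.3039, 0.1941]
eef_rot: [-0.002, -0.127, 0.992, -0.001]
force: [2.4, 1.1, 1.3]
width: 1.002
grip_force: 0.0
t: 9.22
position: [0.5981, 0.3052, 0.2488]
eef_rot: [0.003, -0.127, 0.992, 0.002]
force: [0.5, -0.0, -0.4]
width: 1.004
grip_force: 0.0
[[-0.9678, -0.2516, 0.0016, 0.5971], [-0.2516, 0.9678, 0.0024, 0.3049], [-0.0021, 0.0019, -1.0, 0.2456]]
rib ((594.7830200195312, 305.58258056640625), (60.36809158325195, 14.306095123291016), 14.229451179504395)
plate 20658 [0.5809 0.322  0.0579] [-0.0041 -0.0188 -0.9998]
```

View pics/w5.png

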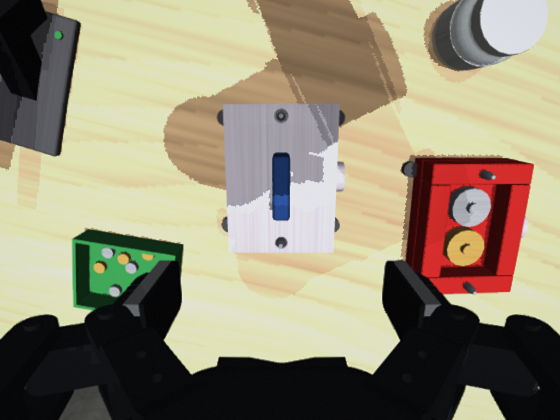

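Cover is flush: top at 57.9 mm, and pins show in both holes at (281,115) and (281,242). The lamp is next, so I compute the pre-grasp pose.

```bash
cat >> h.py <<'E'
def lampR(yaw,el):
    """tool orientation gripping the lamp: lamp x at yaw, elevation el (deg)"""
    c,s=np.cos(np.radians(yaw)),np.sin(np.radians(yaw));e=np.radians(el)
    lx=np.array([c*np.cos(e),s*np.cos(e),np.sin(e)]);ly=np.array([-s,c,0]);lz=np.cross(lx,ly)
    return np.c_[-lx,ly,-lz]
E
python3 - <<'E'
from h import *
Rt=lampR(-2.8,45);O=np.array([.576,.006,.12]);tz=Rt[:,2]
print(plan(O-.12*tz,Rt),(O-.12*tz).round(3))
print(plan([.47,.1,.25],Rt))
E
```

```text
([0.1767, -0.2587, 0.0399], [6.94, -44.54, 16.42]) [0.491 0.01  0.205]
([0.1746, -0.1663, -0.0051], [6.94, -44.54, 16.42])
```

```bash
python3 -m pendant '[[-1,0.02,-0.016,-0.01,0.9,-5.6,2],[-1,0.045,-0.036,-0.015,1.7,-11.2,4.1],[-1,0.07,-0.06,-0.02,2.6,-16.7,6.2],[-1,0.095,-0.085,-0.02,3.5,-22.3,8.2],[-1,0.12,-0.11,-0.02,4.3,-27.8,10.3],[-1,0.145,-0.135,-0.015,5.2,-33.4,12.3],[-1,0.165,-0.155,-0.01,6.1,-39,14.4],[-1,0.175,-0.166,-0.005,6.9,-44.5,16.4],[-1,0.175,-0.166,-0.005,6.9,-44.5,16.4],[-1,0.175,-0.166,-0.005,6.9,-44.5,16.4]]'
python3 - <<'E'
from h import *
Rt=lampR(-2.8,45);O=np.array([.576,.006,.12]);tz=Rt[:,2]
print(plan(O-.12*tz,Rt))
E
```

```text
t: 10.1
position: [0.4701, 0.0823, 0.2564]
eef_rot: [0.366, 0.012, 0.93, -0.009]
force: [1.1, 0.5, 1.2]
width: 1.001
grip_force: 0.0
([0.0185, -0.0711, 0.054], [0.43, -2.01, 1.1])
```

```bash
python3 -m pendant '[[-1,0.01,-0.035,0.02,0,-1,0.5],[-1,0.018,-0.06,0.04,0.4,-2,1.1],[-1,0.0185,-0.071,0.054,0.4,-2,1.1],[-1,0.0185,-0.071,0.054,0.4,-2,1.1],[-1,0.0185,-0.071,0.054,0.4,-2,1.1],[-1,0.0185,-0.071,0.054,0.4,-2,1.1]]'
python3 - <<'E'
from h import *
p,d,K,D,T=grab("wrist");save("w6",p);P=cloud(d,K,D,T);np.savez("w6.npz",p=p,d=d,K=K,D=D,T=T)
Th=T_tool(st());print(Th[:3].round(4).tolist())
Rt=lampR(-2.8,45);print("err",R.from_matrix(Th[:3,:3].T@Rt).as_rotvec(degrees=True).round(2))
hs=cv2.cvtColor(p,cv2.COLOR_RGB2HSV)
m=((hs[...,0]>3)&(hs[...,0]<18)&(hs[...,1]>150)).astype(np.uint8)
n,l,stt,c=cv2.connectedComponentsWithStats(m);i=1+np.argmax(stt[1:,4]);Q=(P[l==i]-Th[:3,3])@Th[:3,:3]*1000;Q=Q[np.isfinite(Q[:,0])]
print(stt[i],c[i],np.percentile(Q,[2,50,98],0).round(1))
zz=np.median(Q[:,2]);Q=Q[abs(Q[:,2]-zz)<6]
for a in np.arange(Q[:,0].min()+5,Q[:,0].max()-5,20):
    q=Q[abs(Q[:,0]-a)<5]; print(a.round(1),(q[:,1].min()+q[:,1].max())/2,np.ptp(q[:,1]),np.median(q[:,2]).round(1))
E
```

```text
t: 10.6
position: [0.4937, 0.0096, 0.2205]
eef_rot: [0.377, 0.022, 0.926, -0.005]
force: [0.3, 1.1, 0.7]
width: 0.998
grip_force: 0.0
[[-0.714, 0.0427, 0.6989, 0.4938], [0.0364, 0.9991, -0.0238, 0.0107], [-0.6992, 0.0084, -0.7148, 0.221]]
err [ 0.59 -0.63 -0.09]
[ 268  222   31  119 3531] [283.27612574 280.63183234] [[-122.7  -10.5  116.5]
 [ -66.7    1.5  118. ]
 [ -18.1   13.9  120.2]]
-121.6 1.501159026706719 24.985167615625436 117.6
-101.6 1.9442914255444128 25.450859741275096 117.6
-81.6 1.9475305982062814 24.992544846818532 117.8
-61.6 1.9391144257003896 24.457812402785528 118.1
-41.6 1.4741807955292687 24.88713550294389 118.3
-21.6 1.452648558982073 24.371579962949934 118.8
```

View pics/w6.png

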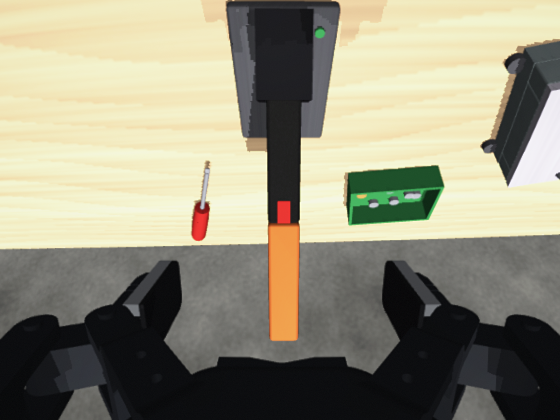

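The lamp is centred in the view: handle along column 284 and head from (284,222) to (284,340). The foot is up-image in the dock, and no bystander is in the fingers' way. I approach along the tool axis.

```bash
python3 -m pendant '[[-1,0.006,0,0.02,0.4,-0.4,0],[-1,0.013,0,0.05,0.6,-0.6,0],[-1,0.013,0,0.08,0.6,-0.6,0],[-1,0.013,0,0.1,0.6,-0.6,0],[-1,0.013,0,0.1,0.6,-0.6,0],[-1,0.013,0,0.1,0.6,-0.6,0],[-1,0.013,0,0.1,0.6,-0.6,0]]'
python3 - <<'E'
from h import *
p,d,K,D,T=grab("wrist");P=cloud(d,K,D,T);save("w7",p)
Th=T_tool(st());print(Th[:3].round(4).tolist())
Rt=lampR(-2.8,45);print("err",R.from_matrix(Th[:3,:3].T@Rt).as_rotvec(degrees=True).round(2))
print("O est in tool",((np.array([.576,.006,.12])-Th[:3,3])@Th[:3,:3]).round(4))
for v in range(100,340,30):
    q=(P[v,255:310]-Th[:3,3])@Th[:3,:3]*1000;q=q[np.isfinite(q[:,0])]
    k=q[abs(q[:,2]-np.median(q[:,2]))<8];print(v,p[v,283],k[:,0].mean().round(1),((k[:,1].min()+k[:,1].max())/2).round(1),np.ptp(k[:,1]).round(1),np.median(k[:,2]).round(1))
E
```

```text
t: 11.23
position: [0.5453, -0.0009, 0.1969]
eef_rot: [0.353, 0.018, 0.935, -0.004]
force: [-1.7, 0.2, -0.3]
width: 1.002
grip_force: 0.0
[[-0.7497, 0.0369, 0.6608, 0.5451], [0.0311, 0.9993, -0.0205, -0.0011], [-0.6611, 0.0052, -0.7503, 0.1968]]
err [ 0.69 -3.62  0.3 ]
O est in tool [0.0278 0.0078 0.0779]
100 [33 33 33] 75.2 8.5 19.2 70.0
130 [34 34 34] 57.7 8.6 19.4 68.8
160 [34 34 34] 39.7 8.7 19.7 67.4
190 [34 34 34] 21.1 8.8 20.0 66.4
220 [35 34 35] 1.9 9.3 19.8 65.0
250 [240 152  72] -18.2 9.1 20.8 64.1
280 [241 155  75] -39.0 9.3 21.3 62.6
310 [240 158  76] -60.7 9.4 21.7 61.2
```

```bash
python3 -m pendant '[[-1,0,0,0,0,0,0]]'
python3 - <<'E'
from h import *
s=st();print(s["joint_positions"].round(3),s["dq"].round(3),s["force"],s["wrist_torque"])
print(T_tool(s)[:3].round(4).tolist())
E
```

```text
t: 11.37
position: [0.5447, -0.0014, 0.197]
eef_rot: [0.353, 0.018, 0.935, -0.004]
force: [-0.5, 0.4, -0.2]
width: 0.999
grip_force: 0.0
[ 0.128 -0.15  -0.981  1.355 -0.108 -3.053] [-0.007 -0.004 -0.002  0.     0.001  0.001] [-0.52610573  0.43474099 -0.24390342] [0.07317301 1.93563924 0.01904056]
[[-0.7494, 0.0373, 0.6611, 0.5447], [0.0314, 0.9993, -0.0207, -0.0014], [-0.6614, 0.0052, -0.75, 0.197]]
```

The arm stopped near a wrist singularity (j5≈0, j6 at its limit), so I can't go in at exactly 45°. I'll back out and grip with the tool 20° steeper. The lamp sides are flat, so tilting in the closing plane is harmless.

Run:
```python
from h import *
print(plan([.48,.005,.27],lampR(-2.8,45)));print(plan([.50,.005,.26],lampR(-2.8,22)))
```

```text
([0.0004, 0.0043, -0.0977], [0.67, -3.6, 0.28])
([-0.0079, 0.005, -0.077], [0.61, 19.4, 0.41])
```

```bash
python3 -m pendant '[[-1,0,0,-0.03,0,0,0],[-1,0,0,-0.06,0,0,0],[-1,0,0.003,-0.08,0,2,0],[-1,-0.003,0.005,-0.08,0.3,5,0.2],[-1,-0.005,0.005,-0.08,0.6,10,0.4],[-1,-0.008,0.005,-0.08,0.6,15,0.4],[-1,-0.008,0.005,-0.08,0.6,19,0.4],[-1,-0.008,0.005,-0.08,0.6,19.4,0.4],[-1,-0.008,0.005,-0.08,0.6,19.4,0.4],[-1,-0.008,0.005,-0.08,0.6,19.4,0.4]]'
python3 - <<'E'
from h import *
s=st();print(s["joint_positions"].round(3))
Rt=lampR(-2.8,22);Th=T_tool(s);print("err",R.from_matrix(Th[:3,:3].T@Rt).as_rotvec(degrees=True).round(2))
O=np.array([.576,.006,.12]);print(plan(O-.06*Rt[:,2],Rt),plan(O+.019*Rt[:,2],Rt))
E
```

```text
t: 12.2
position: [0.4975, 0.0039, 0.2612]
eef_rot: [0.191, 0.025, 0.981, -0.005]
force: [0.0, -0.2, 0.5]
width: 1.0
grip_force: 0.0
[ 0.459 -0.129 -0.382  0.221 -0.991 -2.171]
err [-0.06 -0.02 -0.08]
([-0.0197, 0.0061, 0.1002], [-0.06, -0.02, -0.08]) ([-0.0198, 0.0061, 0.1792], [-0.06, -0.02, -0.08])
```

Wrist is well-conditioned now (j5 = -0.99). Approach.

```bash
python3 -m pendant '[[-1,-0.008,0.003,0.03,0,0,0],[-1,-0.016,0.006,0.06,0,0,0],[-1,-0.02,0.006,0.09,0,0,0],[-1,-0.02,0.006,0.1,0,0,0],[-1,-0.02,0.006,0.1,0,0,0],[-1,-0.02,0.006,0.1,0,0,0]]'
python3 - <<'E'
from h import *
p,d,K,D,T=grab("wrist");P=cloud(d,K,D,T);save("w8",p)
s=st();Th=T_tool(s);print(s["joint_positions"].round(3));print(Th[:3].round(4).tolist())
Rt=lampR(-2.8,22);print("err",R.from_matrix(Th[:3,:3].T@Rt).as_rotvec(degrees=True).round(2))
O=np.array([.576,.006,.12]);print("O est in tool",((O-Th[:3,3])@Th[:3,:3]).round(4))
for v in range(60,360,25):
    q=(P[v,255:310]-Th[:3,3])@Th[:3,:3]*1000;q=q[np.isfinite(q[:,0])]
    if len(q)<5: continue
    k=q[abs(q[:,2]-q[:,2].min())<10];print(v,p[v,283],k[:,0].mean().round(1),((k[:,1].min()+k[:,1].max())/2).round(1),np.ptp(k[:,1]).round(1),np.median(k[:,2]).round(1))
E
```

```text
t: 12.7
position: [0.5532, 0.0069, 0.1763]
eef_rot: [0.19, 0.024, 0.981, -0.005]
force: [0.2, -0.5, 0.2]
width: 0.996
grip_force: 0.0
[ 0.4    0.037 -0.451  0.243 -0.748 -2.171]
[[-0.9258, 0.0496, 0.3748, 0.5539], [0.0459, 0.9988, -0.0189, 0.0073], [-0.3753, -0.0003, -0.9269, 0.1776]]
err [-0.03  0.04 -0.03]
O est in tool [ 0.0011 -0.0001  0.0617]
60 [11 12 13] 101.0 1.3 33.3 82.0
85 [13 12 15] 85.7 1.3 32.8 75.6
110 [13 11 13] 70.9 1.3 32.3 69.4
135 [17 16 17] 56.0 3.4 25.5 72.7
160 [26 26 26] 41.3 3.5 25.3 66.8
185 [27 27 26] 26.9 3.4 25.0 60.9
210 [27 26 26] 12.9 3.4 24.7 54.6
235 [30 30 30] -0.9 3.5 25.8 48.9
260 [228  52  49] -14.2 3.4 25.4 42.8
285 [233 142  66] -27.7 3.5 25.3 37.5
310 [234 144  68] -40.8 3.4 25.0 32.0
335 [233 145  68] -53.8 3.1 25.4 26.5
```

View pics/w8.png

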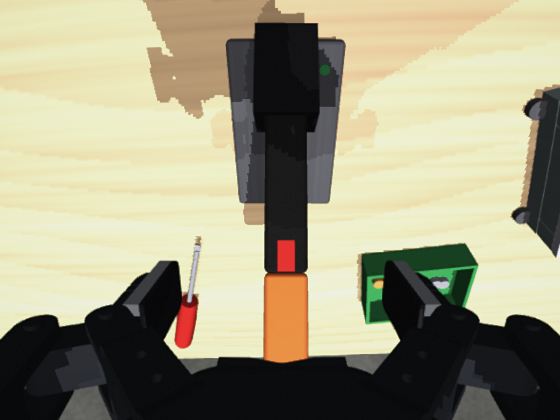

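Lamp handle runs along column ~286 between the open fingers: red switch at (286,255), head from row 273. No obstacle. I descend 80 mm, slightly to +x/+y, and close.

```bash
python3 -m pendant '[[-1,0.002,0.002,0.025,0,0,0],[-1,0.002,0.002,0.05,0,0,0],[-1,0.002,0.002,0.07,0,0,0],[-1,0.002,0.002,0.08,0,0,0],[-1,0.002,0.002,0.08,0,0,0],[-1,0.002,0.002,0.08,0,0,0]]'
python3 -c "
from h import *
s=st();Th=T_tool(s);print(s['joint_positions'].round(3));print(Th[:3].round(4).tolist(),s['force'])
print(((np.array([.576,.006,.12])-Th[:3,3])@Th[:3,:3]).round(4))"
```

```text
t: 13.25
position: [0.5828, 0.0082, 0.1032]
eef_rot: [0.191, 0.024, 0.981, -0.005]
force: [0.5, -0.3, -0.4]
width: 1.002
grip_force: 0.0
[ 0.369  0.166 -0.534  0.303 -0.536 -2.225]
[[-0.9256, 0.0495, 0.3753, 0.5828], [0.046, 0.9988, -0.0185, 0.0082], [-0.3758, 0.0001, -0.9267, 0.1032]] [ 0.47679071 -0.30900693 -0.37427102]
[-0.0001 -0.0026 -0.018 ]
```

```bash
python3 -m pendant '[[0,0,0,0,0,0,0],[0.2,0,0,0,0,0,0],[0.5,0,0,0,0,0,0],[1,0,0,0,0,0,0],[1,0,0,0,0,0,0],[1,0,0,0,0,0,0],[1,0,0,0,0,0,0],[1,0,0,0,0,0,0]]' 80
python3 -c "
from h import *
Th=T_tool(st());a=np.radians(45);y=np.radians(-2.8);l=np.array([np.cos(a)*np.cos(y),np.cos(a)*np.sin(y),np.sin(a)])
print((Th[:3,:3].T@l).round(4))"
```

```text
t: 13.92
position: [0.5829, 0.0082, 0.1028]
eef_rot: [0.191, 0.024, 0.981, -0.005]
force: [-3.1, -0.0, 4.4]
width: 0.29
grip_force: 78.2
[-9.207e-01  8.000e-04 -3.902e-01]
```

```bash
python3 -m pendant '[[1,-0.005,0,-0.002,0,0,0],[1,-0.012,0,-0.005,0,0,0],[1,-0.02,0,-0.0085,0,0,0],[1,-0.028,0,-0.012,0,0,0],[1,-0.037,0,-0.0156,0,0,0],[1,-0.046,0,-0.0195,0,0,0],[1,-0.055,0,-0.0234,0,0,0],[1,-0.064,0,-0.0273,0,0,0],[1,-0.073,0,-0.031,0,0,0],[1,-0.08,0,-0.034,0,0,0]]'
python3 -c "
from h import *
s=st();Th=T_tool(s);print(s['joint_positions'].round(3));print(Th[:3].round(4).tolist(),s['force'])
print(plan(Th[:3,3]+[0,0,.12]))"
```

```text
t: 14.75
position: [0.6435, 0.0048, 0.1627]
eef_rot: [0.189, 0.025, 0.982, -0.005]
force: [-2.3, -0.7, -3.0]
width: 0.294
grip_force: 78.4
[ 0.325  0.225 -0.253  0.202 -0.746 -2.071]
[[-0.9272, 0.0505, 0.3712, 0.6435], [0.0468, 0.9987, -0.0191, 0.0048], [-0.3717, -0.0004, -0.9284, 0.1627]] [-2.26046389 -0.67509762 -3.01777011]
([-0.0446, -0.0, -0.1114], [0.0, 0.0, 0.0])
```

```bash
python3 -m pendant '[[1,-0.004,0,-0.01,0,0,0],[1,-0.011,0,-0.028,0,0,0],[1,-0.02,0,-0.05,0,0,0],[1,-0.029,0,-0.073,0,0,0],[1,-0.038,0,-0.095,0,0,0],[1,-0.046,0,-0.115,0,0,0],[1,-0.05,0,-0.125,0,0,0],[1,-0.05,0,-0.125,0,0,0]]'
python3 - <<'E'
from h import *
s=st();Th=T_tool(s);print(s['joint_positions'].round(3));print(Th[:3].round(4).tolist(),s['force'])
p,d,K,D,T=grab("wrist");P=cloud(d,K,D,T);np.savez("w9.npz",p=p,d=d,K=K,D=D,T=T)
L=[]
for v in range(60,360,20):
    q=(P[v,240:325]-Th[:3,3])@Th[:3,:3]*1000;q=q[np.isfinite(q[:,0])]
    if len(q)<5: continue
    k=q[abs(q[:,2]-q[:,2].min())<6];k=k[k[:,2]<120]
    if len(k)>5: print(v,p[v,283],k[:,0].mean().round(1),((k[:,1].min()+k[:,1].max())/2).round(1),np.ptp(k[:,1]).round(1),np.median(k[:,2]).round(1))
E
```

```text
t: 15.42
position: [0.645, 0.0052, 0.3016]
eef_rot: [0.193, 0.025, 0.981, -0.004]
force: [-1.0, 0.5, -1.0]
width: 0.289
grip_force: 78.5
[ 0.328  0.162  0.038  0.157 -1.088 -1.997]
[[-0.9241, 0.0498, 0.3789, 0.645], [0.0465, 0.9988, -0.0177, 0.0052], [-0.3793, 0.0013, -0.9253, 0.3016]] [-0.98508134  0.49876458 -0.97596782]
60 [17 18 17] 88.6 1.5 25.4 7.3
80 [18 17 17] 80.4 1.2 25.7 3.7
100 [16 17 17] 72.4 1.4 25.9 0.5
120 [20 19 20] 64.6 1.5 25.3 -3.0
140 [17 18 18] 56.9 1.5 25.2 -6.2
160 [16 17 16] 49.4 1.4 25.8 -9.1
180 [18 18 18] 42.1 1.6 25.5 -12.5
200 [19 18 18] 34.8 1.5 25.2 -15.3
220 [19 18 19] 27.7 1.5 25.1 -18.5
240 [17 17 17] 20.7 1.4 25.7 -21.3
260 [19 20 19] 13.9 1.5 25.6 -24.4
280 [28 28 28] 10.2 1.7 29.6 -33.6
300 [30 29 29] 4.7 1.5 28.5 -37.6
```

Lamp is held without slip: 23° in the tool frame, as planned. Next I compute the levelling and transfer poses.

Run:
```python
from h import *
Rt=lampR(27,-23);print(plan([.56,.15,.31],Rt))
O=np.array([.596-.085*np.cos(np.radians(27)),.3043-.085*np.sin(np.radians(27)),.171]);print(O+.0194*Rt[:,2])
```

```text
([0.0805, 0.1403, -0.0444], [0.31, 44.06, -30.63])
[0.51351045 0.26226948 0.15314221]
```

```bash
python3 -m pendant '[[1,0.006,0.01,-0.004,0,3.5,-2.4],[1,0.014,0.025,-0.009,0,8,-5.6],[1,0.023,0.04,-0.013,0.1,13,-9],[1,0.032,0.056,-0.018,0.1,18,-12.5],[1,0.042,0.073,-0.023,0.2,23,-16],[1,0.051,0.09,-0.028,0.2,28,-19.5],[1,0.06,0.105,-0.033,0.2,33,-23],[1,0.068,0.119,-0.038,0.3,38,-26.5],[1,0.076,0.132,-0.042,0.3,42,-29.2],[1,0.08,0.14,-0.044,0.3,44,-30.6]]'
python3 -m pendant '[[1,0,0,0,0,0,0],[1,0,0,0,0,0,0],[1,0,0,0,0,0,0]]'
python3 - <<'E'
from h import *
s=st();print(s['joint_positions'].round(3),s['force'].round(1))
print(plan([.5135,.2623,.28],lampR(27,-23),s));print(plan([.5135,.2623,.153],lampR(27,-23),s))
E
```

```text
t: 16.3
position: [0.5601, 0.1515, 0.3051]
eef_rot: [-0.199, -0.23, 0.951, -0.047]
force: [1.0, 0.4, -2.4]
width: 0.293
grip_force: 78.7
t: 16.55
position: [0.5604, 0.1491, 0.3084]
eef_rot: [-0.194, -0.228, 0.953, -0.047]
force: [-0.5, -0.7, -2.1]
width: 0.292
grip_force: 78.7
[ 0.518  0.634  0.828 -0.022 -2.166 -1.627] [-0.5 -0.7 -2.1]
([-0.0197, 0.1222, 0.0224], [-0.01, -0.05, -0.09])
([-0.0694, 0.1223, 0.1392], [-0.01, -0.05, -0.09])
```

```bash
python3 -m pendant '[[1,-0.002,0.015,0.003,0,0,0],[1,-0.007,0.042,0.008,0,0,0],[1,-0.012,0.072,0.014,0,0,0],[1,-0.017,0.1,0.019,0,0,0],[1,-0.02,0.116,0.023,0,0,0],[1,-0.023,0.122,0.03,0,0,0],[1,-0.03,0.122,0.047,0,0,0],[1,-0.038,0.122,0.066,0,0,0],[1,-0.046,0.122,0.085,0,0,0],[1,-0.052,0.122,0.098,0,0,0]]'
python3 -m pendant '[[1,-0.004,0,0.009,0,0,0],[1,-0.009,0,0.021,0,0,0],[1,-0.014,0,0.033,0,0,0],[1,-0.017,0,0.04,0,0,0],[1,-0.017,0,0.041,0,0,0],[1,-0.017,0,0.041,0,0,0],[1,-0.017,0,0.041,0,0,0]]'
python3 - <<'E'
from h import *
s=st();Th=T_tool(s);print(s['joint_positions'].round(3),s['force'].round(1),plan([.5135,.2623,.153],lampR(27,-23),s))
p,d,K,D,T=grab("wrist");P=cloud(d,K,D,T)
a=[]
for v in range(60,270,20):
    q=P[v,240:325];q=q[np.isfinite(q[:,0])];k=q[q[:,2]>.14]
    if len(k)>5:a.append(k.mean(0))
a=np.array(a);print(a.round(4)[[0,-1]],"lamp elevation deg",np.degrees(np.arctan2(a[-1]-a[0],1)[2]/np.hypot(*(a[-1]-a[0])[:2])).round(2))
# side and top: lamp head, cover
for n in("top","side"):
    p,d,K,D,T=grab(n);P=cloud(d,K,D,T);hs=cv2.cvtColor(p,cv2.COLOR_RGB2HSV)
    m=(hs[...,0]>3)&(hs[...,0]<18)&(hs[...,1]>170)&(P[...,2]>.1)&(P[...,2]<.25)&(P[...,1]>.2);Q=P[m];print(n,len(Q),np.median(Q,0).round(4) if len(Q) else "",np.percentile(Q,[3,97],0).round(3) if len(Q) else "")
    save("end_"+n,cv2.resize(p[120:360,120:400] if n=="side" else p[120:300,80:320],None,fx=2.5,fy=2.5))
E
```

```text
t: 17.38
position: [0.5128, 0.2613, 0.1969]
eef_rot: [-0.195, -0.228, 0.953, -0.047]
force: [0.4, -0.5, -2.3]
width: 0.291
grip_force: 78.9
t: 17.97
position: [0.5134, 0.2621, 0.155]
eef_rot: [-0.194, -0.228, 0.953, -0.047]
force: [-0.6, -0.1, -1.3]
width: 0.289
grip_force: 78.9
[ 0.688  0.633  0.466 -0.086 -1.796 -1.791] [-0.6 -0.1 -1.3] ([-0.0009, 0.0001, 0.0018], [-0.01, 0.04, -0.05])
[[0.4383 0.2249 0.1832]
 [0.5106 0.262  0.1816]] lamp elevation deg -1.13
top 9 [0.5313 0.2709 0.183 ] [[0.526 0.259 0.179]
 [0.534 0.279 0.22 ]]
side 334 [0.5934 0.3113 0.181 ] [[0.545 0.285 0.171]
 [0.638 0.338 0.186]]
```

View pics/end_side.png

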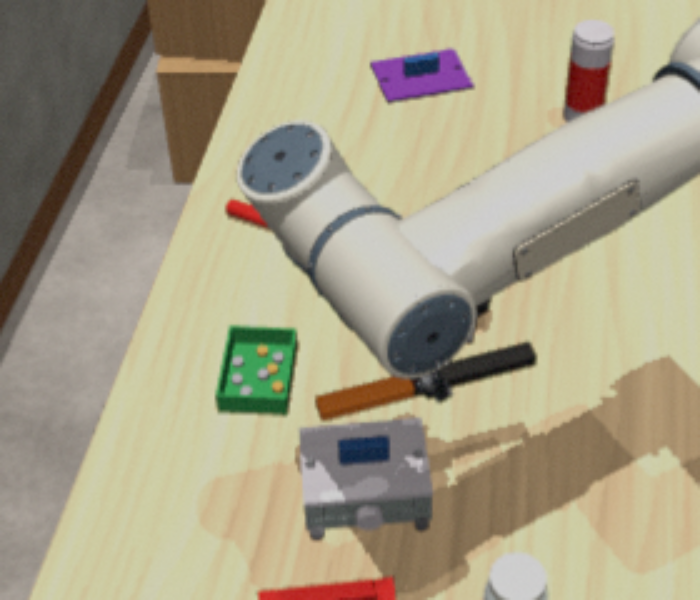

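The side view shows the lamp level at (425,380), its orange head centred over the fitted cover at (365,465) and clear of everything; bystanders haven't moved. I hold still, then hand in.

```bash
python3 -m pendant '[[1,0,0,0,0,0,0],[1,0,0,0,0,0,0],[1,0,0,0,0,0,0],[1,0,0,0,0,0,0],[1,0,0,0,0,0,0],[1,0,0,0,0,0,0]]'; python3 -c "
from rig import ctrl
print(ctrl.job_done())"
```

```text
t: 18.62
position: [0.5129, 0.2622, 0.154]
eef_rot: [-0.194, -0.228, 0.953, -0.047]
force: [-1.1, -0.1, -2.2]
width: 0.29
grip_force: 78.9
the job is handed in; nothing more can be done
None
```

I fitted the cover flush over both pins and released it, then drew the lamp out and handed in at 18.6 s with it held level and still, strip down, about 11 cm above the cover underside; the hand-in returned no verdict.

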